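# Block a spectacle lens on the hand blocker

### The job

A spectacle lens lies marked up and centred on the hand blocker, ready to be blocked. With one fingertip push the blocker's swing arm steadily (do not fling it) round to its stop, so that the block it carries stands over the lens, and only then push the black press knob right down so that the sticky block is pressed firmly on the lens. Finish while still holding the knob down; grip and lift nothing, do not touch or shift the lens with the fingers, and leave the things around the blocker where they are.

Things in the scene. Friction and masses are not known exactly. Their poses are not given: they have to be found in the camera images.
- blocker: The hand blocker, fixed to the bench at a varying place and yaw: cream base plate 245 x 150 mm, its top 28 mm above the bench; on it a round cream stage 116 mm across with a white disc, its top 56 mm above the bench, and 130 mm away the steel post that carries the swing arm. Origin: on the bench under the stage centre; z up; its +x axis points level from the stage centre to the post. The base plate reaches from -75 to +170 mm in x and 75 mm each way in y.
- stage_centre (a point): Centre of the white stage disc, on its top face, 56 mm above the bench.
- post_axis (a point): Point on the post's upright axis, which is the axis the swing arm turns about, level with the top of the arm's round hub (42 mm across), 154 mm above the bench. A black cap on the hub stands 6 mm higher. Beside the hub, on the blocker's +y side, a small dark stop lug (up to 146 mm above the bench, 16 to 38 mm from the axis towards the stage) meets a screw in the arm when the arm is home.
- swing (a joint): Angle of the swing arm about the post, rad. 0: at its fixed stop, the arm points from the post along the blocker's -x axis and the block is over the stage centre. It grows anticlockwise seen from above, towards the blocker's -y side, up to 2.0, where another stop is; it starts at 0.8 to 1.7. Pushing it clockwise brings it to 0. The arm is level and stiff to turn: it stays where it is left, and needs about 0.15 N m (2 N at its middle).
- bar_mid (a point): Centre of the swing arm's straight grey bar, 75 mm out from the post axis and 141 mm above the bench; x points along the arm towards the post. The bar is 20 mm wide and 16 mm high (133 to 149 mm above the bench) and is free from 22 to 112 mm out; then comes the round head, 34 mm across, 124 to 154 mm above the bench, centred 130 mm out.
- plunger (a joint): How far the press knob has been pushed down, m: 0 up (a spring returns it there), 0.021 fully down. The block meets the lens at about 0.014, and from there on a second spring presses it on the lens. It takes about 4 N to start, 6 N at 0.014 and some 16 N at 0.021, where a hard stop ends it.
- press_knob: Black mushroom-shaped press knob on a thin stem on top of the arm's head, 34 mm across with a flat top 30 mm across and 14 mm thick. Origin: the centre of its flat top, 190 mm above the bench while up; straight above the block, 130 mm from the post axis. It is pushed straight down.
- block: The sticky block under the arm's head: a round grey plastic block 24 mm across with a thin white adhesive pad beneath, on a steel sleeve. Origin: centre of the pad's lower face, 87 mm above the bench while the knob is up. Spring mounted.
- lens: The clear spectacle lens to be blocked, 70 mm across and 7 mm thick, loose (28 g), dome up on three short pins in the middle of the stage, with three small black ink dots. Origin: centre of its underside, 66 mm above the bench; its top is 73 mm above the bench.
- tray: Bystander: shallow grey job tray, 110 x 160 mm and 28 mm high, loose. Origin: centre of its underside.
- other_lens: Bystander: the pair's other lens, just like the first, lying loose in the tray. Origin: centre of its underside.
- cleaner: Bystander: small white bottle of lens cleaner, 42 mm across and 115 mm high, standing loose. Origin: centre of its underside.
- driver: Bystander: screwdriver with a black handle, 130 mm long, lying loose along its x axis. Origin: under its middle.
Not all that is in view belongs to the job. Leave any orange or turquoise look-alike of the lens alone.

How it is judged (in metres and radians):
On the way:
1. the swing arm has been pushed to its stop over the lens (within 0.025 rad) while the press knob is still up (value of joint swing below 0.025 rad and value of joint plunger below 0.003 m), for 0.2 s.
At the end, for the whole second after the job is handed in: The swing arm is at its stop (within 0.025 rad), the press knob is held down by the fingers (more than 15.5 mm down, more than 4 N), the block presses on the lens with more than 4 N, and the lens lies within 4 mm of where it was (value of joint swing below 0.025 rad and value of joint plunger above 0.0155 m and contact force between block and lens above 4 N and contact force between the fingers and press_knob above 4 N and distance of lens from where it was at the start of the episode below 0.004 m); the arm keeps its last pose, push and grip.
It fails at once if the press knob is pushed down (over 5 mm) while the arm is more than 0.06 rad from its stop (value of joint plunger above 0.005 m and value of joint swing above 0.06 rad).
It fails at once if the swing arm is flung (faster than 5 rad/s) (velocity of joint swing below -5 rad/s or velocity of joint swing above 5 rad/s).
It fails at once if the fingers touch the lens (contact force between the fingers and lens above 0.3 N).
It fails at once if the lens is lifted, carried or shifted (over 5 mm) (distance of lens from where it was at the start of the episode above 0.005 m).
It fails at once if a bystander is moved (over 15 mm) (distance of any of tray, other_lens, cleaner, driver from where it was at the start of the episode above 0.015 m).
It also fails if it takes over 45 s, if anything falls off the work surface, if the arm or the gripper's body presses on something with over 40 N, if the wrist force passes 120 N, or if a joint passes its speed limit or range.

### The arm

A 6-joint arm with a two-finger parallel gripper is mounted at the origin on the work surface. World frame = base frame: x ahead of the robot, y to its left, z up, the work surface at z = 0. Lengths are in mm, angles in degrees, forces in N, time in s.
With the tool pointing down it reaches from about 325 to 900 mm from the base axis. Payload 3.5 kg.
Tool frame: the origin (TCP) lies midway between the tips of the shut fingers; the grasp point (between the pads) lies 19 mm behind it; z points along the fingers, y is the direction in which the jaws open and shut (so a half turn about z gives the same grasp; the last joint's range is limited). The gripper opens to 85 mm and grips with 20 to 120 N. Pads are 22 mm wide; open, the fingers measure 114 mm over their backs; the gripper's body (76 mm by 85 mm) begins 54 mm behind the grasp point. The pads swing forward as they close: fully open they stand 13 mm farther back than shut.
Start: joints at [-79.32, 15.837, -1.513, 72.651, 0, 84.076], TCP at [178.588, -598.939, 231.313] pointing down, gripper open.
Joint ranges: [-178.77, 178.77], [-48.84, 107.48], [-61.69, 71.31], [-111.58, 123.2], [-90, 87.43], [-180, 180]. Speed limits (degrees/s): [147.25, 147.25, 180, 180, 180, 180].

### API

Orientations are given as a 3x3 rotation matrix whose columns are the frame's x, y, z axes.
In Python, from plant import manip gives the robot as it stands.
- The arm moves only by the tool play_rows, never from a script. Its argument "series" is a list of rows, each a list of 7 numbers: the opening, from -1 (shut) to 1 (fully open), so that 0 is half open, then the shift along the tool's x, y, z in m, then the turn, a rotation vector about the tool's x, y, z in degrees. A call has 1 to 12 rows; each row is the pose to reach, as a shift and turn from the pose measured when the call began, along the tool's axes at that moment; what a row does not reach only later rows make up. A row lasts 1/12 s, in which the tool goes at most 41.7 mm and 7.16 degrees, less where a joint would pass 70% of its speed; a pose out of reach is approached as far as the arm can. A call with a gripper value outside its range is refused whole. The fingers move at their own pace and stop on an object; "squeeze" is the grip in N (left out, the last holds). Time passes only in rows, so rows that repeat a pose let the fingers close. It gives the time, the measured TCP pose, the force and the opening at its end, in the units of the state.
- manip.read_state(): the state, without advancing time (a new reading comes with each control period).
- manip.snapshot(name): name is "side" or "top"; returns a dict with "pixels" (400x640x3 uint8, blue, green, red), "fovy" (degrees; the focal length in pixels is half the picture's height over the tangent of half this angle, whatever the lens; pixels are square), "cx", "cy" (the principal point, pixels), "extrinsics" (4x4, takes a point from world to camera coordinates). Camera axes: x right, y down, z forward; pixel columns grow to the right and rows downward; lengths in mm; the calibration is good to about 2 mm. A picture is of the moment at which its call begins. There is no depth.
- manip.job_done(): hands the job in, once; it reports no verdict.
The state is a dict: "t": time; "qpos": joint angles; "joint_vel": joint speeds; "tau": joint torques, N m; "eef_pos": TCP position; "tcp_rot": TCP orientation; "wrist_force": force on the tool from outside, world axes, zero at the start; "moment": the same for the moment, N m; "gripper_width": finger opening in mm.
Only numpy, scipy, OpenCV 4.12 (cv2) and the standard library are available. Lean on these libraries where they do the work, as an engineer would, in place of code of your own. Each camera call takes 0.05 s, during which the arm holds its last target. There are 200 camera calls.

## Working session

There is one attempt and no reset: what is moved stays moved. The work goes in short steps, Python scripts to look and compute and a tool call to move; the robot and the scene stay as the last step left them, time stands still between calls to the robot, and variables do not carry over. Pictures are saved under pics/ and viewed, about 8 in all and at most 12, crops included, and the job is handed in when it is done.

Besides the shell and the picture viewer there is one more tool, called after "Request:" by a JSON object that holds its "fn" and its "kwargs", one argument or row to a line. play_rows: Moves the arm, as the interface text tells. Its arguments: {"type":"object","properties":{"series":{"type":"array","items":{"type":"array","items":{"type":"number"}}},"squeeze":{"type":"number"}},"required":["series"]}

```bash
mkdir -p pics; ls
cat > h.py <<'E'
import numpy as np,cv2
from plant import manip
def shot(n,f):
    s=manip.snapshot(n); cv2.imwrite(f,s["pixels"]); np.savez(f[:-4]+'.npz',**s); return s
def K(s):
    f=200/np.tan(np.radians(s["fovy"])/2); return f,float(s["cx"]),float(s["cy"])
def ray(s,u,v,z):
    f,cx,cy=K(s);E=np.array(s["extrinsics"]);R,t=E[:3,:3],E[:3,3]
    c=-R.T@t; d=R.T@np.array([(u-cx)/f,(v-cy)/f,1]); return c+d*(z-c[2])/d[2]
def proj(s,p):
    f,cx,cy=K(s);E=np.array(s["extrinsics"]);q=E[:3,:3]@np.array(p)+E[:3,3]
    return np.round([cx+f*q[0]/q[2],cy+f*q[1]/q[2]],1)
E
python3 - <<'E'
from h import *
for n in("top","side"):
    s=shot(n,f"pics/{n}0.png"); print(n,s["fovy"],s["cx"],s["cy"],np.round(s["extrinsics"],3).tolist())
print(manip.read_state())
E
```

```text
pics
top 44.13852569811613 311.78037665330334 201.816801818946 [[-0.059, -0.998, -0.004, 50.96], [-0.978, 0.059, -0.2, 536.835], [0.2, -0.008, -0.98, 1223.009], [0.0, 0.0, 0.0, 1.0]]
side 50.10961268099275 314.0179720238639 197.97660856320658 [[0.999, -0.044, 0.006, -502.623], [-0.02, -0.573, -0.819, 140.424], [0.04, 0.818, -0.573, 1185.728], [0.0, 0.0, 0.0, 1.0]]
{'t': 0.1, 'qpos': array([-7.93203096e+01,  1.58764165e+01, -1.59189094e+00,  7.26497057e+01,
        1.22614941e-03,  8.40729785e+01]), 'joint_vel': array([-0.06819062, -0.13568229,  0.24651754,  0.03451105,  0.07764982,
        0.04293393]), 'tau': array([-2.62608492e-04, -4.46708751e+01,  2.96128893e+01,  8.42921727e-03,
       -1.63452828e-04,  2.36840414e-06]), 'eef_pos': array([ 178.46089087, -598.23265572,  230.22856147]), 'tcp_rot': array([[ 9.58289150e-01,  2.85800238e-01, -3.60673571e-04],
       [ 2.85800369e-01, -9.58287032e-01,  2.02800549e-03],
       [ 2.33975645e-04, -2.04649630e-03, -9.99997879e-01]]), 'wrist_force': array([ 0.1050006 , -0.35207328, -0.50623075]), 'moment': array([ 0.06631619, -0.02439346,  0.06260765]), 'gripper_width': 85.22016149988063}
```

View pics/top0.png

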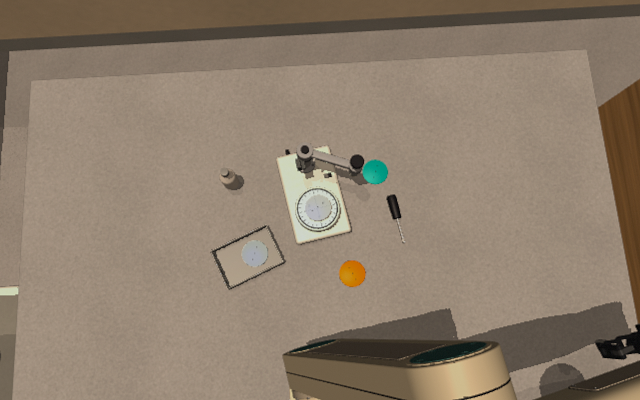

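View pics/side0.png

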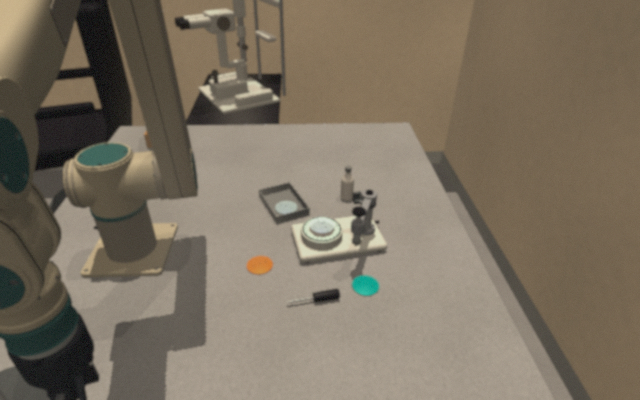

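Top view: the blocker stage with its lens is at (318,208), the hub cap at (304,150) and the knob at (357,162). Things that could be mistaken for the lens are the other lens in the tray (254,253), a turquoise decoy (375,172) and an orange decoy (352,273). I choose the one on the stage. For the knob, the similar dark items are the hub cap (304,150) and the screwdriver handle (393,207). The side view agrees, with the stage at (322,231), knob at (359,214) and post at (370,197).

Run:
```python
from h import *
s=dict(np.load("pics/top0.npz")); im=s["pixels"]
x0,y0=265,130
cv2.imwrite("pics/c.png",cv2.resize(im[y0:250,x0:395],None,fx=5,fy=5,interpolation=cv2.INTER_CUBIC))
hsv=cv2.cvtColor(im,cv2.COLOR_BGR2HSV)
g=im.max(2)
m=(g<60).astype(np.uint8); m[:y0]=0;m[250:]=0;m[:,:x0]=0;m[:,395:]=0
n,l,st,c=cv2.connectedComponentsWithStats(m)
for i in range(1,n):
    if st[i,4]>8: print(st[i],c[i].round(1))
for nm,u,v,z in(("stage",318,208.5,56),("cap",304.5,150,160),("knob",357,162,190),("corner",278,157,28),("c2",330,147,28),("c3",352,232,28),("c4",298,243,28)):
    print(nm,ray(s,u,v,z).round(1))
```

```text
[301 146   8   8  48] [304.6 149.5]
[286 150   4   4  12] [287.1 151.8]
[350 155  14  14 149] [356.7 161.6]
[298 156  15  14  68] [306.1 161.1]
[298 161   4  10  19] [299.8 166.6]
[350 170  11   6  29] [354.2 172.8]
[387 195   8  24 111] [391.3 204. ]
stage [520.1   4.   56. ]
cap [646.3  29.9 160. ]
knob [600.1 -91.4 190. ]
corner [672.8 102.4  28. ]
c2 [692.4 -39.4  28. ]
c3 [457.7 -81.3  28. ]
c4 [437.3  61.   28. ]
```

View pics/c.png

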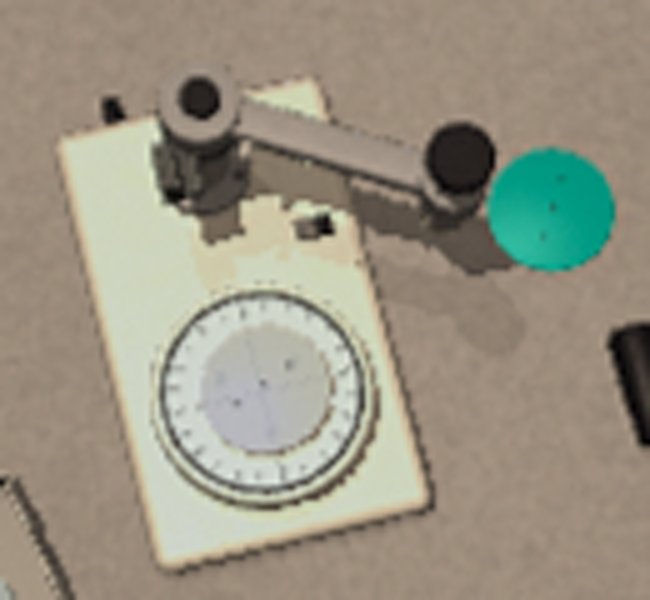

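The crop confirms the choice. The clear lens with three ink dots is on the stage, centre about (317.5,208.4). The cap is at (304.6,149.5) and the knob at (356.7,161.6). From these, blocker yaw is about 10.5°, swing about 1.02 rad, post about (647,29) and home knob about (519.5,4). I'll go round the outer (-y) side with the fingers shut.

```bash
cat >> h.py <<'E'
def sh(p):
    "tool-frame shift in m to world point p"
    st=manip.read_state(); return (st["tcp_rot"].T@(np.array(p)-st["eef_pos"])/1000).round(4)
def rd():
    st=manip.read_state(); R=st["tcp_rot"]
    print("t",st["t"].__round__(2),"p",st["eef_pos"].round(1),"yaw",np.degrees(np.arctan2(R[1,0],R[0,0])).round(1),"F",st["wrist_force"].round(1),"w",round(st["gripper_width"],1),"q",st["qpos"].round(0))
E
python3 -c "
from h import *
rd();print(sh([658,-72,232]))"
```

```text
t 0.1 p [ 178.5 -598.2  230.2] yaw 16.6 F [ 0.1 -0.4 -0.5] w 85.2 q [-79.  16.  -2.  73.   0.  84.]
[ 0.6099 -0.3672 -0.0009]
```

Request:
{"fn": "play_rows", "kwargs": {
  "series": [
    [-1,0.033,-0.02,0,0,0,-7],
    [-1,0.066,-0.04,0,0,0,-14],
    [-1,0.099,-0.06,0,0,0,-21],
    [-1,0.132,-0.08,0,0,0,-28],
    [-1,0.165,-0.1,0,0,0,-35],
    [-1,0.198,-0.12,0,0,0,-42],
    [-1,0.231,-0.14,0,0,0,-49],
    [-1,0.264,-0.16,0,0,0,-56],
    [-1,0.297,-0.18,0,0,0,-63],
    [-1,0.33,-0.2,0,0,0,-70],
    [-1,0.363,-0.22,0,0,0,-77],
    [-1,0.396,-0.24,0,0,0,-84]
  ],
  "squeeze": 40
}}

```text
t: 1.1
eef_pos: [490.0, -253.2, 230.4]
tcp_rot: [[-0.19, 0.982, -0.001], [0.982, 0.19, 0.002], [0.003, -0.0, -1.0]]
wrist_force: [0.7, -0.7, 1.0]
gripper_width: -0.0
```

```bash
python3 -c "
from h import *
rd();print(sh([658,-72,232]))"
```

```text
t 1.1 p [ 490.  -253.2  230.4] yaw 101.0 F [ 0.7 -0.7  1. ] w -0.0 q [-34.   9. -11.  71.   0.  45.]
[ 0.146   0.1993 -0.0013]
```

Request:
{"fn": "play_rows", "kwargs": {
  "series": [
    [-1,0.021,0.029,0,0,0,0],
    [-1,0.042,0.058,0,0,0,0],
    [-1,0.063,0.087,0,0,0,0],
    [-1,0.084,0.116,0,0,0,0],
    [-1,0.105,0.145,0,0,0,0],
    [-1,0.126,0.174,0,0,0,0],
    [-1,0.146,0.2,0,0,0,0],
    [-1,0.146,0.2,0,0,0,0],
    [-1,0.146,0.2,0.025,0,0,0],
    [-1,0.146,0.2,0.05,0,0,0],
    [-1,0.146,0.2,0.06,0,0,0],
    [-1,0.146,0.2,0.06,0,0,0]
  ]
}}

```text
t: 2.1
eef_pos: [655.3, -71.4, 166.6]
tcp_rot: [[-0.19, 0.982, -0.009], [0.982, 0.19, 0.004], [0.005, -0.008, -1.0]]
wrist_force: [-0.8, 0.5, -0.5]
gripper_width: -0.3
```

Run:
```python
from h import *
rd();print(sh([658,-72,136]))
a=shot("top","pics/t1.png");b=shot("side","pics/s1.png")
c=lambda s,x,y:cv2.resize(s["pixels"][y:y+130,x:x+130],None,fx=3,fy=3,interpolation=cv2.INTER_CUBIC)
cv2.imwrite("pics/v1.png",np.hstack([c(a,270,110),c(b,300,150)]))
```

```text
t 2.1 p [655.3 -71.4 166.6] yaw 100.9 F [-0.8  0.5 -0.5] w -0.3 q [-12.  22.  -1.  67.   0.  67.]
[-0.0012  0.0028  0.0305]
```

View pics/v1.png

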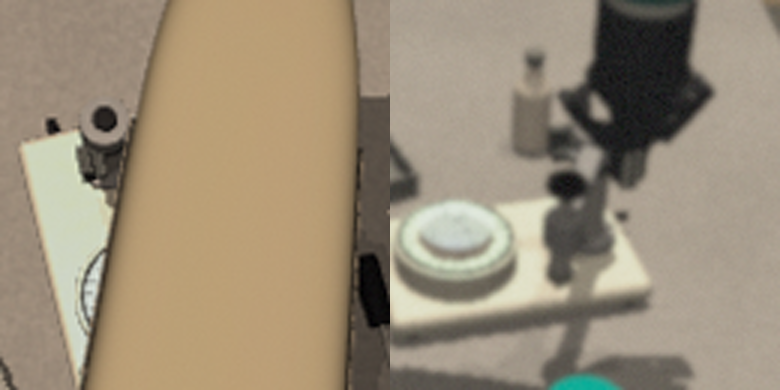

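Right crop (side view): the shut fingertips at (630,175) are just on the outer side of the bar (600,200) and clear of it. The left crop (top view) is covered by the robot's own arm. I'll lower and compute the arc.

```bash
cat > arc.py <<'E'
from h import *
P=np.array([647,28.8]); Y=10.5
def wp(s,r=86,gap=0.):
    a=np.radians(180+Y+s); d=np.array([np.cos(a),np.sin(a)]); n=np.array([-d[1],d[0]])
    h=11*abs(np.cos(np.radians(s)))+14.5*abs(np.sin(np.radians(s)))
    return np.r_[P+r*d+(10+h+gap)*n,135.5]
E
python3 - <<'E'
from arc import *
for s in(58,54,50,46,42,38,34,30): print(s,wp(s).round(),sh(wp(s)).round(3).tolist())
E
```

```text
58 [642. -62. 136.] [0.013, -0.014, 0.035]
54 [635. -61. 136.] [0.015, -0.02, 0.035]
50 [629. -60. 136.] [0.017, -0.026, 0.035]
46 [623. -58. 136.] [0.02, -0.032, 0.035]
42 [617. -56. 136.] [0.023, -0.038, 0.035]
38 [611. -54. 136.] [0.027, -0.043, 0.035]
34 [605. -51. 136.] [0.031, -0.048, 0.035]
30 [599. -47. 136.] [0.035, -0.053, 0.035]
```

Request:
{"fn": "play_rows", "kwargs": {
  "series": [
    [-1,0,0,0.02,0,0,0],
    [-1,0,0,0.035,0,0,0],
    [-1,0,0,0.035,0,0,0],
    [-1,0.007,-0.008,0.035,0,0,0],
    [-1,0.013,-0.014,0.035,0,0,0],
    [-1,0.015,-0.02,0.035,0,0,0],
    [-1,0.017,-0.026,0.035,0,0,0],
    [-1,0.02,-0.032,0.035,0,0,0],
    [-1,0.023,-0.038,0.035,0,0,0],
    [-1,0.027,-0.043,0.035,0,0,0],
    [-1,0.031,-0.048,0.035,0,0,0],
    [-1,0.035,-0.053,0.035,0,0,0]
  ]
}}

```text
t: 3.2
eef_pos: [600.7, -46.8, 137.2]
tcp_rot: [[-0.189, 0.982, 0.003], [0.982, 0.189, 0.004], [0.004, 0.003, -1.0]]
wrist_force: [9.5, 6.3, 3.4]
gripper_width: -0.2
```

Run:
```python
from arc import *
rd()
for s in(26,22,18,14,10,6,3,0,-2,-4): print(s,wp(s).round(),sh(wp(s)).round(3).tolist())
b=shot("side","pics/s2.png")
cv2.imwrite("pics/v2.png",cv2.resize(b["pixels"][150:280,280:430],None,fx=4,fy=4,interpolation=cv2.INTER_CUBIC))
```

```text
t 3.2 p [600.7 -46.8 137.2] yaw 100.9 F [9.5 6.3 3.4] w -0.2 q [-11.  17. -12.  61.   0.  68.]
26 [593. -43. 136.] [0.005, -0.006, 0.002]
22 [588. -39. 136.] [0.01, -0.011, 0.002]
18 [583. -34. 136.] [0.016, -0.015, 0.002]
14 [579. -29. 136.] [0.022, -0.018, 0.002]
10 [575. -23. 136.] [0.028, -0.021, 0.002]
6 [571. -17. 136.] [0.035, -0.024, 0.002]
3 [568. -12. 136.] [0.04, -0.025, 0.002]
0 [566.  -8. 136.] [0.045, -0.026, 0.002]
-2 [565.  -5. 136.] [0.048, -0.027, 0.002]
-4 [564.  -3. 136.] [0.05, -0.028, 0.002]
```

View pics/v2.png

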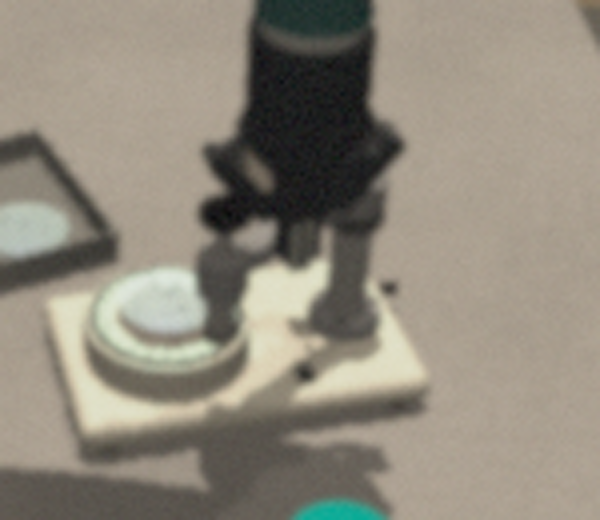

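The side crop shows the arm carried most of the way, with the knob at about (225,210). The wrist force, though, points along the bar towards the post, so the wide gripper linkage is probably rubbing the knob or head. I'll back off, lift and turn the tool 90° so its narrow side lies along the bar.

Request:
{"fn": "play_rows", "kwargs": {
  "series": [
    [-1,-0.005,0.008,0,0,0,0],
    [-1,-0.01,0.016,0,0,0,0],
    [-1,-0.016,0.02,0,0,0,0],
    [-1,-0.018,0.02,0,0,0,0],
    [-1,-0.018,0.02,-0.03,0,0,0],
    [-1,-0.018,0.02,-0.065,0,0,0],
    [-1,-0.018,0.02,-0.07,0,0,-6],
    [-1,-0.018,0.02,-0.07,0,0,-13],
    [-1,-0.018,0.02,-0.07,0,0,-20],
    [-1,-0.018,0.02,-0.07,0,0,-27],
    [-1,-0.018,0.02,-0.07,0,0,-34],
    [-1,-0.018,0.02,-0.07,0,0,-41]
  ]
}}

```text
t: 4.25
eef_pos: [622.0, -60.6, 206.1]
tcp_rot: [[-0.791, 0.612, -0.001], [0.612, 0.791, 0.006], [0.004, 0.004, -1.0]]
wrist_force: [0.2, -0.3, 0.6]
gripper_width: 0.2
```

Request:
{"fn": "play_rows", "kwargs": {
  "series": [
    [-1,0,0,0,0,0,-7],
    [-1,0,0,0,0,0,-14],
    [-1,0,0,0,0,0,-21],
    [-1,0,0,0,0,0,-28],
    [-1,0,0,0,0,0,-35],
    [-1,0,0,0,0,0,-42],
    [-1,0,0,0,0,0,-49],
    [-1,0,0,0,0,0,-49]
  ]
}}

```text
t: 4.92
eef_pos: [621.3, -61.2, 205.1]
tcp_rot: [[-0.981, -0.196, -0.003], [-0.196, 0.981, 0.006], [0.002, 0.006, -1.0]]
wrist_force: [-0.5, 0.8, -0.6]
gripper_width: 0.2
```

Run:
```python
from arc import *
rd()
b=shot("side","pics/s3.png")
# knob: where would it be in side view for each swing
for s in (20,25,30,35):
    a=np.radians(190.5+s); print(s,proj(b,np.r_[P+130*np.array([np.cos(a),np.sin(a)]),190]))
cv2.imwrite("pics/v3.png",cv2.resize(b["pixels"][150:280,280:430],None,fx=4,fy=4,interpolation=cv2.INTER_CUBIC))
```

```text
t 4.92 p [621.3 -61.2 205.1] yaw -168.7 F [-0.5  0.8 -0.6] w 0.2 q [-12.  17.  -4.  70.   0. -23.]
20 [327.9 196.1]
25 [330.7 198.2]
30 [333.8 200.2]
35 [337.2 202.1]
```

View pics/v3.png

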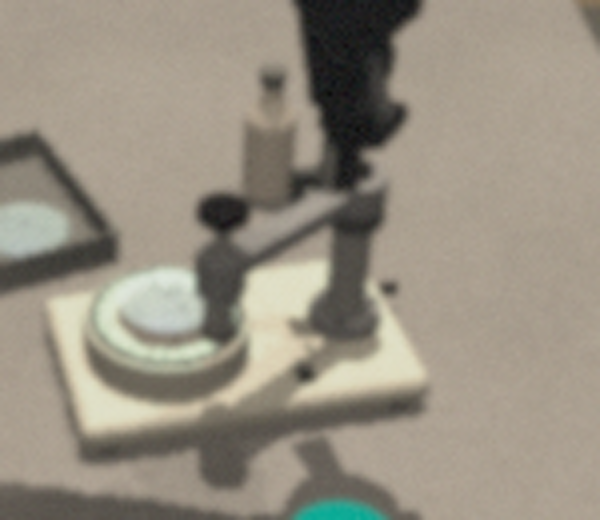

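The side crop now shows the arm clearly: knob at full-image pixel (335.5,202), which gives a swing of about 32° (0.56 rad). The fingers are clear and turned.

```bash
cat >> arc.py <<'E'
def wp2(s,r=80,gap=0.):
    a=np.radians(180+Y+s); d=np.array([np.cos(a),np.sin(a)]); n=np.array([-d[1],d[0]])
    h=14.5*abs(np.cos(np.radians(s)))+11*abs(np.sin(np.radians(s)))
    return np.r_[P+r*d+(10+h+gap)*n,135.5]
E
python3 - <<'E'
from arc import *
print(sh(wp2(32,gap=12)).round(3))
for s in(32,28,24,20,16,12,8,4,2,0,-2): print(s,wp2(s).round(),sh(wp2(s)).round(3).tolist())
E
```

```text
[0.005 0.007 0.07 ]
32 [607. -46. 136.] [0.011, 0.017, 0.07]
28 [602. -43. 136.] [0.016, 0.021, 0.07]
24 [597. -39. 136.] [0.02, 0.026, 0.07]
20 [592. -35. 136.] [0.024, 0.03, 0.07]
16 [587. -31. 136.] [0.027, 0.036, 0.07]
12 [583. -26. 136.] [0.031, 0.041, 0.07]
8 [579. -21. 136.] [0.034, 0.047, 0.07]
4 [576. -16. 136.] [0.036, 0.053, 0.07]
2 [574. -13. 136.] [0.037, 0.056, 0.07]
0 [573. -10. 136.] [0.038, 0.059, 0.07]
-2 [572.  -8. 136.] [0.038, 0.062, 0.07]
```

Request:
{"fn": "play_rows", "kwargs": {
  "series": [
    [-1,0.005,0.007,0.02,0,0,0],
    [-1,0.005,0.007,0.05,0,0,0],
    [-1,0.005,0.007,0.07,0,0,0],
    [-1,0.005,0.007,0.07,0,0,0],
    [-1,0.011,0.017,0.07,0,0,0],
    [-1,0.016,0.021,0.07,0,0,0],
    [-1,0.02,0.026,0.07,0,0,0],
    [-1,0.024,0.03,0.07,0,0,0],
    [-1,0.027,0.036,0.07,0,0,0],
    [-1,0.031,0.041,0.07,0,0,0],
    [-1,0.034,0.047,0.07,0,0,0],
    [-1,0.034,0.047,0.07,0,0,0]
  ]
}}

```text
t: 5.97
eef_pos: [577.2, -19.8, 135.8]
tcp_rot: [[-0.981, -0.193, -0.004], [-0.193, 0.981, 0.007], [0.003, 0.007, -1.0]]
wrist_force: [-0.4, -0.2, -0.3]
gripper_width: -0.2
```

Run:
```python
from arc import *
rd()
for s in(4,2,0,-2,-4): print(s,sh(wp2(s)).round(3).tolist())
```

```text
t 5.97 p [577.2 -19.8 135.8] yaw -168.9 F [-0.4 -0.2 -0.3] w -0.2 q [ -9.  15. -15.  61.   0. -20.]
4 [0.0, 0.004, 0.0]
2 [0.002, 0.008, 0.0]
0 [0.002, 0.011, 0.0]
-2 [0.003, 0.013, 0.0]
-4 [0.004, 0.016, 0.0]
```

Request:
{"fn": "play_rows", "kwargs": {
  "series": [
    [-1,0.001,0.003,0,0,0,0],
    [-1,0.002,0.006,0,0,0,0],
    [-1,0.002,0.009,0,0,0,0],
    [-1,0.002,0.011,0,0,0,0],
    [-1,0.002,0.012,0,0,0,0]
  ]
}}

```text
t: 6.38
eef_pos: [572.2, -8.8, 135.7]
tcp_rot: [[-0.981, -0.193, -0.006], [-0.193, 0.981, 0.005], [0.005, 0.006, -1.0]]
wrist_force: [-0.4, -4.6, 1.4]
gripper_width: 0.2
```

Run:
```python
from arc import *
rd()
b=shot("side","pics/s4.png")
for s in (-3,0,3,6,9):
    a=np.radians(190.5+s); print(s,proj(b,np.r_[P+130*np.array([np.cos(a),np.sin(a)]),190]))
cv2.imwrite("pics/v4.png",cv2.resize(b["pixels"][150:280,280:430],None,fx=4,fy=4,interpolation=cv2.INTER_CUBIC))
```

```text
t 6.38 p [572.2  -8.8 135.7] yaw -168.9 F [-0.4 -4.6  1.4] w 0.2 q [ -7.  15. -15.  61.   0. -19.]
-3 [320.1 185.4]
0 [320.6 186.8]
3 [321.3 188.3]
6 [322.2 189.7]
9 [323.2 191.1]
```

View pics/v4.png

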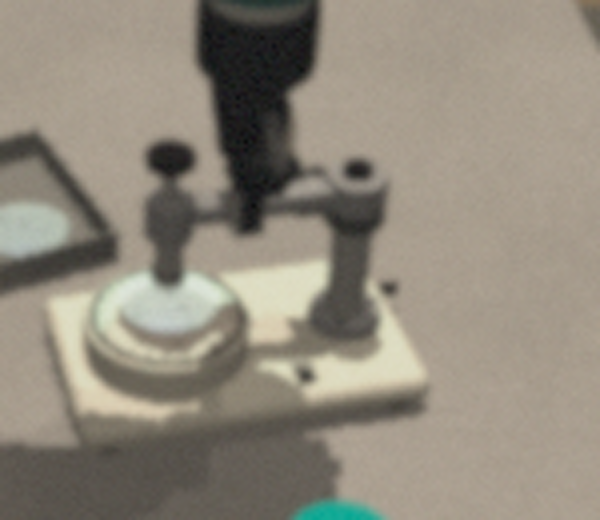

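Side crop: knob at (322.5,189.5), so about 5° is left, with light contact force. I'll carry on in small steps until the stop shows as a force rise.

Request:
{"fn": "play_rows", "kwargs": {
  "series": [
    [-1,0,0.002,0,0,0,0],
    [-1,0.001,0.004,0,0,0,0],
    [-1,0.001,0.006,0,0,0,0],
    [-1,0.001,0.006,0,0,0,0]
  ]
}}

```text
t: 6.77
eef_pos: [572.1, -8.5, 136.0]
tcp_rot: [[-0.982, -0.19, -0.002], [-0.19, 0.982, -0.008], [0.004, -0.007, -1.0]]
wrist_force: [3.2, -15.6, -2.6]
gripper_width: 0.0
```

Request:
{"fn": "play_rows", "kwargs": {
  "series": [
    [-1,0,0.004,0,0,0,0],
    [-1,0,0.008,0,0,0,0],
    [-1,0,0.008,0,0,0,0],
    [-1,0,0.008,0,0,0,0]
  ]
}}

```text
t: 7.1
eef_pos: [572.1, -8.5, 136.2]
tcp_rot: [[-0.983, -0.186, -0.001], [-0.186, 0.982, -0.026], [0.005, -0.026, -1.0]]
wrist_force: [2.9, -20.8, -1.3]
gripper_width: 0.1
```

It is firmly on the stop: no movement from 15 to 21 N. Next I back away, lift, and move aside for a clear look at the knob.

Request:
{"fn": "play_rows", "kwargs": {
  "series": [
    [-1,0,-0.01,0,0,0,0],
    [-1,0,-0.03,0,0,0,0],
    [-1,0,-0.05,0,0,0,0],
    [-1,0,-0.06,-0.03,0,0,0],
    [-1,0,-0.08,-0.06,0,0,0],
    [-1,0,-0.11,-0.085,0,0,0],
    [-1,0,-0.15,-0.085,0,0,0],
    [-1,0,-0.19,-0.085,0,0,0],
    [-1,0,-0.23,-0.085,0,0,0],
    [-1,0,-0.24,-0.085,0,0,0],
    [-1,0,-0.24,-0.085,0,0,0]
  ]
}}

```text
t: 8.02
eef_pos: [617.1, -244.7, 226.6]
tcp_rot: [[-0.983, -0.182, -0.0], [-0.182, 0.983, -0.025], [0.005, -0.024, -1.0]]
wrist_force: [0.6, 0.1, 0.3]
gripper_width: 0.2
```

Run:
```python
from h import *
rd()
a=shot("top","pics/t5.png");b=shot("side","pics/s5.png")
c=lambda s,x,y:cv2.resize(s["pixels"][y:y+100,x:x+100],None,fx=4,fy=4,interpolation=cv2.INTER_CUBIC)
cv2.imwrite("pics/v5.png",np.hstack([c(a,265,140),c(b,290,165)]))
for s,x,y,t in((a,270,140,60),(b,300,170,75)):
    m=(s["pixels"][y:y+90,x:x+100].max(2)<t).astype(np.uint8)
    n,l,st,ce=cv2.connectedComponentsWithStats(m)
    for i in range(1,n):
        if st[i,4]>15:
            u,v=ce[i]+[x,y]; print(st[i],u.round(1),v.round(1),ray(s,u,v,190).round(1),ray(s,u,v,160).round(1))
```

```text
t 8.02 p [ 617.1 -244.7  226.6] yaw -169.5 F [0.6 0.1 0.3] w 0.2 q [-27.  20.   3.  73.  -1. -37.]
[31  6  8  8 48] 304.6 149.5 [638.1  29.6 190. ] [647.7  29.6 160. ]
[28 25  6  6 18] 300.0 167.3 [595.2  42.8 190. ] [603.6  43.2 160. ]
[ 41  51  14  19 173] 317.7 198.9 [517.2   6.  190. ] [523.4   5.4 160. ]
[  59    0   41   69 1769] 379.4 198.1 [662.  -50.6 190. ] [672.1  -8.1 160. ]
[17 16 11  9 68] 322.3 189.5 [522.8  -7.2 190. ] [526.   37.4 160. ]
[23 33  5  8 17] 325.1 206.4 [525.1 -80.7 190. ] [528.5 -39.6 160. ]
[ 0 39  8  7 34] 303.6 212.3 [ 472.7 -102.5  190. ] [473.5 -62.6 160. ]
```

View pics/v5.png

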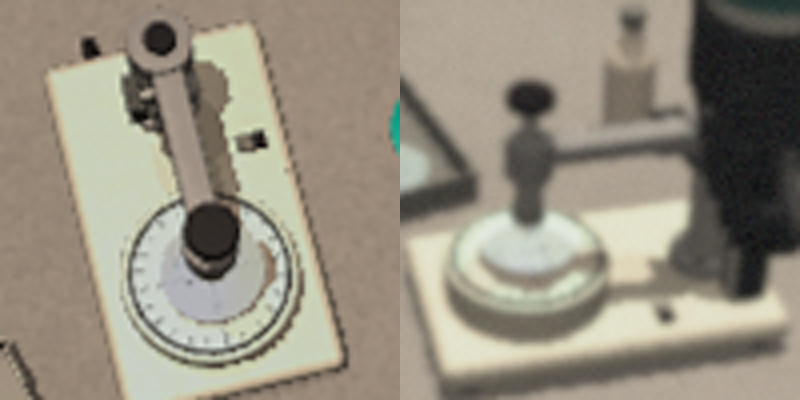

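Top crop: the arm lies along the plate with the knob over the lens centre at (317.8,198), giving about (520.5,5). The side crop agrees, with the knob at (322.5,189.5) above the lens. The 5° I read earlier was an offset from the knob's dark side in the side view. Swing is home, the knob is up and the lens has not shifted. Moving above the knob.

```bash
python3 -c "
from h import *
rd();print(sh([520.5,5,212]))"
```

```text
t 8.12 p [ 616.3 -241.3  226.5] yaw -169.3 F [ 1.   1.2 -0.1] w 0.2 q [-26.  19.   3.  73.  -1. -37.]
[0.0484 0.2601 0.0089]
```

Request:
{"fn": "play_rows", "kwargs": {
  "series": [
    [-1,0.006,0.032,0,0,0,0],
    [-1,0.012,0.064,0,-0.5,0,0],
    [-1,0.018,0.096,0,-1,0,0],
    [-1,0.024,0.128,0,-1.4,0,0],
    [-1,0.03,0.16,0,-1.4,0,0],
    [-1,0.036,0.192,0,-1.4,0,0],
    [-1,0.042,0.224,0,-1.4,0,0],
    [-1,0.048,0.25,0,-1.4,0,0],
    [-1,0.048,0.26,0.005,-1.4,0,0],
    [-1,0.048,0.26,0.009,-1.4,0,0],
    [-1,0.048,0.26,0.009,-1.4,0,0]
  ]
}}

```text
t: 9.03
eef_pos: [519.9, 6.1, 210.8]
tcp_rot: [[-0.982, -0.188, -0.008], [-0.188, 0.982, 0.0], [0.008, 0.002, -1.0]]
wrist_force: [0.6, -0.6, -1.0]
gripper_width: -0.2
```

Run:
```python
from h import *
rd();print(sh([520.5,5,191]))
b=shot("side","pics/s6.png")
print(proj(b,manip.read_state()["eef_pos"]))
cv2.imwrite("pics/v6.png",cv2.resize(b["pixels"][140:270,270:420],None,fx=4,fy=4,interpolation=cv2.INTER_CUBIC))
```

```text
t 9.03 p [519.9   6.1 210.8] yaw -169.2 F [ 0.6 -0.6 -1. ] w -0.2 q [ -6.   6. -16.  68.  -0. -17.]
[-0.0005 -0.0012  0.0198]
[321.3 179.9]
```

View pics/v6.png

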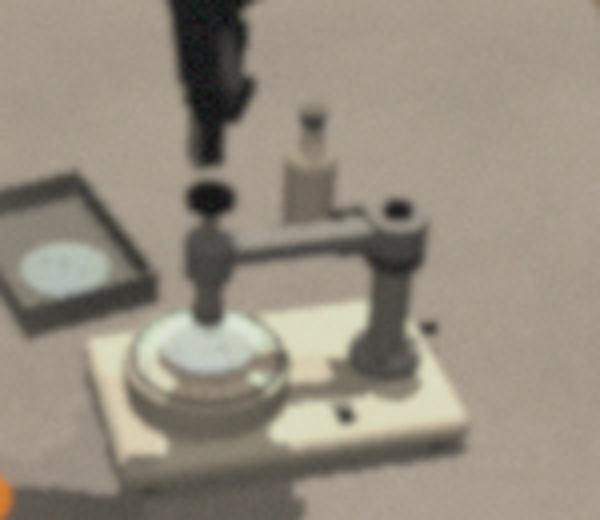

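The fingertips (207,163) are right above the knob (211,197), about 2 mm off in x. I shift slightly and press slowly.

Request:
{"fn": "play_rows", "kwargs": {
  "series": [
    [-1,-0.002,-0.001,0.008,0,0,0],
    [-1,-0.002,-0.001,0.016,0,0,0],
    [-1,-0.002,-0.001,0.019,0,0,0],
    [-1,-0.002,-0.001,0.022,0,0,0],
    [-1,-0.002,-0.001,0.025,0,0,0],
    [-1,-0.002,-0.001,0.028,0,0,0],
    [-1,-0.002,-0.001,0.031,0,0,0],
    [-1,-0.002,-0.001,0.034,0,0,0],
    [-1,-0.002,-0.001,0.034,0,0,0]
  ]
}}

```text
t: 9.83
eef_pos: [522.3, 3.9, 177.3]
tcp_rot: [[-0.983, -0.186, -0.008], [-0.186, 0.983, -0.001], [0.008, 0.0, -1.0]]
wrist_force: [-2.8, -1.4, 7.1]
gripper_width: 0.2
```

Request:
{"fn": "play_rows", "kwargs": {
  "series": [
    [-1,0,0,0.002,0,0,0],
    [-1,0,0,0.004,0,0,0],
    [-1,0,0,0.006,0,0,0],
    [-1,0,0,0.008,0,0,0],
    [-1,0,0,0.009,0,0,0],
    [-1,0,0,0.009,0,0,0],
    [-1,0,0,0.009,0,0,0]
  ]
}}

```text
t: 10.42
eef_pos: [522.4, 3.7, 170.7]
tcp_rot: [[-0.983, -0.185, -0.007], [-0.185, 0.983, -0.001], [0.007, -0.0, -1.0]]
wrist_force: [-7.0, 0.4, 14.7]
gripper_width: -0.1
```

Request:
{"fn": "play_rows", "kwargs": {
  "series": [
    [-1,0,0,0.003,0,0,0],
    [-1,0,0,0.004,0,0,0],
    [-1,0,0,0.004,0,0,0],
    [-1,0,0,0.004,0,0,0],
    [-1,0,0,0.004,0,0,0]
  ]
}}

```text
t: 10.83
eef_pos: [522.4, 3.6, 169.4]
tcp_rot: [[-0.983, -0.185, -0.006], [-0.185, 0.983, -0.002], [0.006, -0.0, -1.0]]
wrist_force: [-7.2, 0.9, 15.0]
gripper_width: 0.4
```

Run:
```python
from h import *
rd()
b=shot("side","pics/s7.png")
cv2.imwrite("pics/v7.png",cv2.resize(b["pixels"][140:270,270:420],None,fx=4,fy=4,interpolation=cv2.INTER_CUBIC))
rd()
```

```text
t 10.83 p [522.4   3.6 169.4] yaw -169.3 F [-7.2  0.9 15. ] w 0.4 q [ -7.   8. -19.  63.  -0. -17.]
t 10.88 p [522.4   3.6 169.4] yaw -169.3 F [-7.5 -0.4 16.5] w -0.2 q [ -7.   8. -19.  63.  -0. -17.]
```

View pics/v7.png

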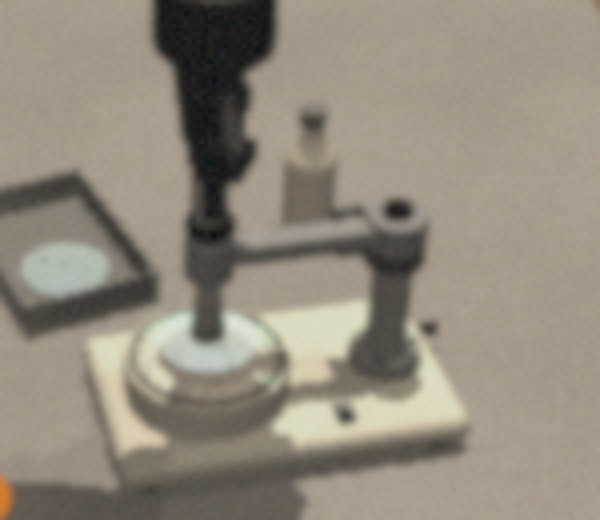

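The knob is down on the head at (210,225), about 20.6 mm of travel and 15–16 N. The block rests on the lens at (208,340), and the arm, lens and bystanders look unmoved. Handing in.

```bash
python3 -c "
from h import *
print(manip.job_done()); rd()"
```

```text
the job is handed in; nothing more can be done
None
the job is handed in; nothing more can be done
```

I swung the arm to its stop over the lens with the shut fingertips, then pressed the knob down and handed the job in at about 11 s, still holding it. `job_done()` reports no verdict, so I can't confirm it passed.

**Swing:**
- The first push ran into trouble. The wrist force (about 11 N) pointed along the bar, so the gripper linkage was probably rubbing the knob or head.
- I backed off, turned the tool 90° and finished the push. The arm did not move as the force rose from 15 to 21 N, which I took as the stop.
- The top view then showed the arm aligned with the plate and the knob up. The side view had earlier suggested about 5° left to go. I put that down to the knob's dark side shifting its measured centre.

**Press:**
- At the end the fingertips were at a height of 169.4 mm, about 20.6 mm of knob travel, pushing down with 15–16.5 N.
- A sideways force of about 7 N on the wrist remained.
- The last picture showed the block on the lens, and the swing arm, lens and visible bystanders (tray, other lens, cleaner) where they were. The screwdriver was outside that crop, and I did not check it at the end.

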